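# Turn the chopping board to its clean face

## Task

Take the purple knife off the chopping board and lay it flat in the clear tray. Then turn the board over on its riser so that its green face is up, lowering it gently rather than letting it slap down, and slide it along until its end lies flush and square against the riser's raised stop. Leave everything else on the table where it is.

Things in the scene. Friction and masses are not known exactly. Their poses are not given: they have to be found in the camera images.
- riser: Fixed low wooden riser, 260 (x) by 210 (y) mm, with a black non-slip rubber top 40 mm above the table. Origin: centre of its underside. A wooden stop, 12 mm thick, rises 14 mm above the rubber along its whole +x end; the stop's inner face is at x = +118 mm.
- board: Loose chopping board, 180 (x) by 130 (y) by 14 (z) mm, orange +z face, green -z face. Origin: centre of the green face. It starts on the riser, orange up, its long -y edge overhanging the riser's -y side by about 40 mm (40 mm gap to the table below), its +y edge within 25 mm of the riser's centre line, its +x end 30 to 60 mm short of the stop. Flush: its middle 90 mm from the stop's inner face.
- board_mid (a point): The middle of the board's volume; axes as the board.
- knife: Loose purple plastic knife, 170 mm long, lying on the board. Origin: under its middle, where handle and blade meet; +x to the tip. Handle 90 mm long (x -90 to 0), 24 mm wide (y), 18 mm high; blade 32 mm wide, 4 mm thick, lying flat at the underside.
- knife_grip (a point): A good place to grip the knife: on its handle, 30 mm behind its origin, 9 mm above its underside.
- knife_tip (a point): On the blade, 70 mm ahead of the knife's origin.
- tray: Fixed clear plastic open tray, outside 230 (x) by 160 (y) by 38 mm high, walls and floor 4 to 5 mm thick. Origin: centre of its underside. It stands to the left or the right of the riser, with the red bowl on the other side.
- bowl: Loose red plastic bowl, 140 mm across the rim, 55 mm high; leave alone. Origin: centre of its underside.
- cabbage: Loose green cabbage, 110 mm across, 102 mm high, behind the riser to the left; leave alone. Origin: centre of its underside.
- timer: Loose white kitchen timer, 30 by 75 by 85 mm high, behind the riser to the right; leave alone. Origin: centre of its underside.
- guard: Loose purple blade guard, 90 by 40 by 14 mm, on the table between the robot and the riser; leave alone. Origin: centre of its underside.
There are look-alikes about, which are no part of the job. Leave any black or orange look-alike of the knife alone.

How it is judged:
On the way, in this order (a step that is already met when the one before it is completed fails the run):
1. the knife lies in the clear tray (x of knife in the frame of tray between -0.1 and 0.1 m and y of knife in the frame of tray between -0.07 and 0.07 m and z of each of knife_grip, knife_tip in the frame of tray below 0.03 m), for 0.2 s.
2. the board lies flat on the riser with its green face up, at rest (angle between board's own z axis and vertical above 3.08 rad and z of board_mid in the frame of riser between 0.043 and 0.051 m and y of board_mid in the frame of riser between -0.105 and 0.105 m and linear speed of board below 0.02 m/s and angular speed of board below 0.1 rad/s), for 0.2 s.
At the end, for the whole second after the job is handed in: The knife lies at rest on the floor of the clear tray (both ends below the rim); the board lies flat and at rest on the riser, green face up, within the riser's width (its middle within 105 mm of the riser's centre line), its end within about 6 mm of the stop and square to it within 0.06 rad (all of step 1 and all of step 2 and x of board_mid in the frame of riser between 0.022 and 0.032 m and angle between the x axis of board and the x axis of riser, either way round below 0.06 rad and linear speed of knife below 0.02 m/s); the robot touches nothing.
It fails at once if the board slaps down or is thrown (it turns faster than 8 rad/s) (angular speed of board above 8 rad/s).
It fails at once if the bowl, cabbage, timer or blade guard is moved by more than 30 mm (distance of any of bowl, cabbage, timer, guard from where it was at the start of the episode above 0.03 m).
It also fails if it takes over 72 s, if anything falls off the work surface, if the arm or the gripper's body presses on something with over 40 N, if the wrist force passes 120 N, or if a joint passes its speed limit or range.

## Robot

A 7-joint arm with a two-finger parallel gripper is mounted at the origin on the work surface. World frame = base frame: x ahead of the robot, y to its left, z up, the work surface at z = 0. Lengths are in m, angles in rad, forces in N, time in s.
With the tool pointing down it reaches from about 0.4 to 0.85 m from the base axis. Payload 10.4 kg.
Tool frame: the origin (TCP) lies between the finger pads; the fingertips stand manip.tip_extent ahead of it and the grasp point (between the pads) lies 6 mm ahead of it (manip.tip_extent is the distance from the TCP to the fingertips, in m); z points along the fingers, y is the line along which they close (so a half turn about z gives the same grasp; the last joint's range is limited). The gripper opens to 85 mm and grips with 20 to 120 N. Pads are 22 mm wide; open, the fingers measure 114 mm over their backs; the gripper's body (76 mm by 85 mm) begins 54 mm behind the grasp point. The pads swing forward as they close: fully open they stand 13 mm farther back than shut.
Start: joints at [-1.319, 0.332, -0.065, 1.46, 0.022, 1.35, -0.088], TCP at [0.17, 0.602, 0.231] pointing down, gripper open.
Joint ranges: [-2.6, 2.6], [-0.5, 2.12], [-1.47, 1.34], [0.16, 2.42], [-1.27, 4.41], [0.06, 2.06], [-2.6, 2.6]. Speed limits (rad/s): [2.22, 2.22, 2.79, 2.79, 3.14, 3.14, 3.14].

## Interface

Orientations are given as a unit quaternion [x, y, z, w].
In Python, from workcell import get_obs, optics, workorder, manip gives the robot as it stands.
- The arm moves only by the tool jog_arm, never from a script. Its argument "increments" is a list of rows, each a list of 7 numbers: the shift along the tool's x, y, z in m, then the turn, a rotation vector about the tool's x, y, z in rad, then the opening, from -1 (shut) to 1 (fully open). A call has 1 to 5 rows; each row is the pose to reach, as a shift and turn from the pose commanded when the call began, along the tool's axes at that moment; what a row does not reach only later rows make up. A row lasts 1/12 s, in which the tool goes at most 41.7 mm and 7.16 degrees, less where a joint would pass 70% of its speed; a pose out of reach is approached as far as the arm can. A call with a gripper value outside its range is refused whole. The fingers move at their own pace and stop on an object; "grip_force" is the grip in N (left out, the last holds). Time passes only in rows, so rows that repeat a pose let the fingers close. It gives the time, the measured TCP pose, the force, the opening and the grip force at its end, in the units of the state.
- get_obs(): the state, without advancing time (a new reading comes with each control period).
- optics.camera(name): name is "scene" or "top"; returns a dict with "color" (400x640x3 uint8, red, green, blue), "depth" (400x640 float32, m along the optical axis (not along the pixel's ray), 0 where there is no reading), "K" (3x3 intrinsics, pixels), "R" (3x3) and "t" (3): a world point X has camera coordinates R X + t. Camera axes: x right, y down, z forward; pixel columns grow to the right and rows downward; lengths in m; the calibration is good to about 2 mm. A picture is of the moment at which its call begins.
- workorder.hand_in(): hands the job in; it is judged then, once.
The state is a dict: "clock": time; "joint_pos": joint angles; "joint_velocities": joint speeds; "tau": joint torques, N m; "position": TCP position; "ee_rot": TCP orientation; "ft_force": force on the tool from outside, world axes, zero at the start; "torque": the same for the moment, N m; "grip_width": opening from 0.0 (shut) to 1.0 (fully open); "grasp_force": force on a finger pad.
Only numpy, scipy, OpenCV 4.12 (cv2) and the standard library are available. Lean on these libraries where they do the work, as an engineer would, in place of code of your own. Each camera call takes 0.05 s, during which the arm holds its last target. There are 200 camera calls.

## Working session

There is one attempt and no reset: what is moved stays moved. The work goes in short steps, Python scripts to look and compute and a tool call to move; the robot and the scene stay as the last step left them, time stands still between calls to the robot, and variables do not carry over. Pictures are saved under pics/ and viewed, at most 10 in all, crops included, and the job is handed in when it is done.

Besides the shell and the picture viewer there is one more tool, called after "Request:" as name(argument=value, ...), one argument or row to a line, values as JSON. jog_arm: Moves the arm, as the interface text tells. Its arguments: {"type":"object","properties":{"increments":{"type":"array"},"grip_force":{"type":"number"}},"required":["increments"]}

```bash
mkdir -p pics; ls
python3 - <<'E'
from workcell import get_obs, optics, manip
import cv2,numpy as np
print(get_obs()); print(manip.tip_extent)
for n in ("top","scene"):
    c=optics.camera(n); np.savez(f"{n}0.npz",**c); cv2.imwrite(f"pics/{n}0.png",c["color"][...,::-1]); print(c["K"],c["R"],c["t"])
E
```

```text
pics
{'clock': 0.0, 'joint_pos': array([-1.31859296,  0.3328702 , -0.06470743,  1.46091206,  0.02164148,
        1.34990896, -0.08850659]), 'joint_velocities': array([-0.00092932, -0.00069978,  0.00091434,  0.00113239, -0.0009318 ,
        0.00071735,  0.00135396]), 'tau': array([-1.11317720e-03, -6.25436854e+01,  4.82113136e-02, -3.91633558e+01,
        1.60916807e-02,  9.36041266e-03,  4.85177850e-05]), 'position': array([0.16951326, 0.60119361, 0.23013098]), 'ee_rot': array([ 1.36954898e-01,  9.90577036e-01, -6.99465098e-04, -4.49847395e-05]), 'ft_force': array([-0.60166902,  0.24051861,  0.44536536]), 'torque': array([-0.00493693,  0.00807982, -0.04302797]), 'grasp_force': 0.0, 'grip_width': 0.9987667578256703}
0.025
[[452.45350448   0.         318.68586576]
 [  0.         452.45350448 200.09780921]
 [  0.           0.           1.        ]] [[-0.01782081 -0.99976433  0.01239769]
 [-0.98791207  0.01569714 -0.15421852]
 [ 0.15398756 -0.01499612 -0.98795898]] [-0.03939451  0.46800036  1.23263525]
[[421.37212379   0.         320.1081606 ]
 [  0.         421.37212379 201.16041245]
 [  0.           0.           1.        ]] [[ 7.21582238e-01  6.92328532e-01  5.27498864e-04]
 [ 5.21011051e-01 -5.42523827e-01 -6.58950212e-01]
 [-4.55923852e-01  4.75761601e-01 -7.52186373e-01]] [-0.30132695 -0.20674696  1.64777594]
```

View pics/top0.png

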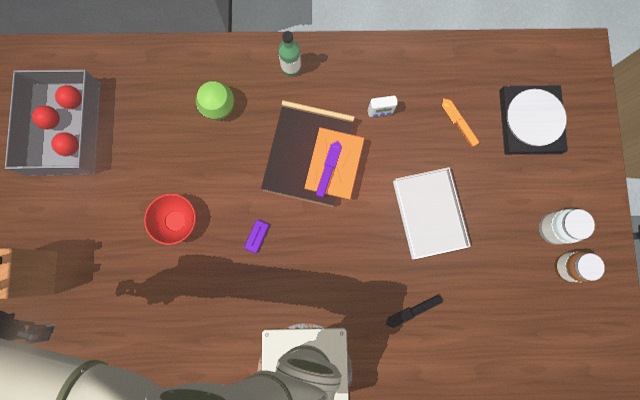

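View pics/scene0.png

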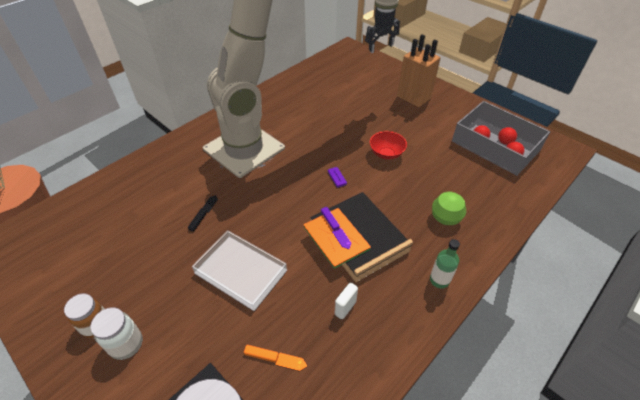

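Top view: riser near (310,155) with its stop at the far end (318,111); board (335,163), knife (330,168) with tip up-image, tray (432,212), bowl (170,218), guard (257,236), timer (382,106), cabbage (215,100). I'll measure next.

```bash
cat > h.py <<'E'
import numpy as np,cv2
from workcell import get_obs, optics, manip
from scipy.spatial.transform import Rotation as Rn
def cloud(c):
    d=c["depth"].astype(float);v,u=np.mgrid[:400,:640];K=c["K"]
    P=np.stack([(u-K[0,2])/K[0,0]*d,(v-K[1,2])/K[1,1]*d,d],-1)
    return (P-c["t"])@c["R"]          # R^T (P-t)
def rect(xy):
    return cv2.minAreaRect((np.asarray(xy)*1000).astype(np.float32))
def onplane(c,m,z):
    v,u=np.nonzero(m);K=c["K"]
    r=np.stack([(u-K[0,2])/K[0,0],(v-K[1,2])/K[1,1],np.ones(len(u))],-1)@c["R"]
    o=-c["R"].T@c["t"]; return (o+r*((z-o[2])/r[:,2])[:,None])[:,:2]
def hsv(c): return cv2.cvtColor(c["color"],cv2.COLOR_RGB2HSV)
def box(m,u0,u1,v0,v1):
    k=np.zeros_like(m);k[v0:v1,u0:u1]=1;return m&k
E
python3 - <<'E'
from h import *
c=dict(np.load("top0.npz"));H=hsv(c);h,s,v=[H[...,i] for i in range(3)];P=cloud(c)
def rep(n,m,z):
    q=onplane(c,m,z);r=rect(q);print(n,m.sum(),np.round(r[0],1),np.round(r[1],1),"corners",np.round(cv2.boxPoints(r),0).tolist(),"depth z",np.round(np.percentile(P[m][:,2],[5,50,95]),4))
org=box((h>8)&(h<20)&(s>170)&(v>180),300,370,122,205)
pur=box((h>125)&(h<150)&(s>120),305,350,130,200)
rep("board",org|pur,.054); rep("knife",pur,.062)
q=onplane(c,pur,.06);print("knife centroid",q.mean(0))
f=cv2.fitLine((q*1000).astype(np.float32),cv2.DIST_L2,0,.01,.01).ravel();print(f)
stop=box((h>8)&(h<25)&(s<170)&(v>170),275,360,95,125);rep("stop",stop,.054)
blk=box((v<75),255,345,100,210);rep("rubber",blk,.040)
tr=box((s<60)&(v>120),385,480,160,265);tr=cv2.morphologyEx(tr.astype(np.uint8),cv2.MORPH_OPEN,np.ones((3,3)))>0
rep("tray",tr,.03)
z=P[...,2]
for n,b in dict(guard=(235,280,215,260),bowl=(140,205,190,250),timer=(362,402,90,122),cab=(190,240,78,125)).items():
    m=box(z>.01,*b);p=P[m];print(n,p.min(0).round(3),p.max(0).round(3))
E
python3 -c "
import cv2;a=cv2.imread('pics/top0.png')[90:270,240:480];cv2.imwrite('pics/crop0.png',cv2.resize(a,None,fx=3.3,fy=3.3,interpolation=cv2.INTER_CUBIC))"
```

```text
board 542 [552.4 -76.3] [ 36.4 164.7] corners [[468.0, -68.0], [625.0, -119.0], [636.0, -85.0], [480.0, -33.0]] depth z [0.0548 0.0627 0.0759]
knife 521 [551.1 -74.5] [ 30.1 163.6] corners [[469.0, -62.0], [623.0, -116.0], [633.0, -87.0], [479.0, -33.0]] depth z [0.0556 0.0649 0.076 ]
knife centroid [ 0.55410505 -0.075647  ]
[ 9.4234443e-01 -3.3464453e-01  5.5410504e+02 -7.5647003e+01]
stop 389 [724.  -48.2] [211.6  15.9] corners [[691.0, -149.0], [706.0, -153.0], [757.0, 52.0], [742.0, 56.0]] depth z [-0.0013  0.0543  0.0585]
rubber 11 [618.9  68.9] [ 41.6 245.5] corners [[494.0, 69.0], [736.0, 28.0], [743.0, 69.0], [501.0, 110.0]] depth z [0.0368 0.0403 0.0432]
tray 4972 [ 428.7 -362.7] [233.7 171. ] corners [[297.0, -302.0], [331.0, -469.0], [560.0, -424.0], [527.0, -256.0]] depth z [0.0006 0.0056 0.0379]
guard [ 0.272 -0.028  0.01 ] [0.417 0.165 1.29 ]
bowl [ 0.272 -0.028  0.01 ] [0.489 0.432 1.29 ]
timer [ 0.272 -0.27   0.012] [ 0.754 -0.028  1.29 ]
cab [ 0.272 -0.028  0.026] [0.807 0.302 1.29 ]
```

View pics/crop0.png

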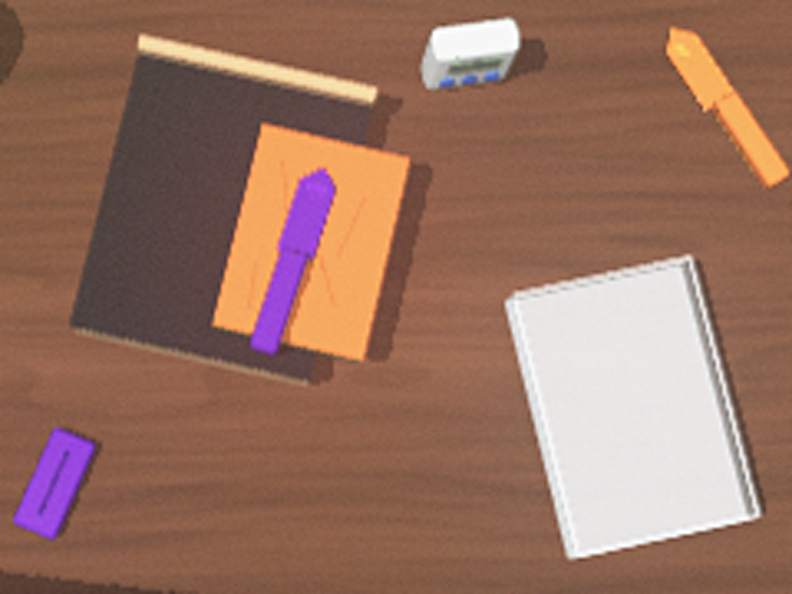

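Crop (3.3x, offset (240,90)): board corners (262,123),(411,157),(365,361),(212,326); knife tip (321,168), handle end (265,352); tray rim corners (506,299),(690,256),(761,516),(570,559). Better thresholds now.

Run:
```python
from h import *
c=dict(np.load("top0.npz"));H=hsv(c);h,s,v=[H[...,i].astype(int) for i in range(3)];P=cloud(c)
def at(x,y): return H[int(90+y/3.3),int(240+x/3.3)]
for p in [(380,200),(150,200),(320,210),(280,320),(200,48),(100,350),(600,400),(60,450)]: print(p,at(*p))
def cr(pts,z):
    K=c["K"];o=-c["R"].T@c["t"];out=[]
    for (x,y) in pts:
        u,w=240+x/3.3,90+y/3.3
        r=np.array([(u-K[0,2])/K[0,0],(w-K[1,2])/K[1,1],1])@c["R"];out.append((o+r*(z-o[2])/r[2])[:2])
    return np.array(out)
def show(n,pts,z):
    q=cr(pts,z);print(n,q.round(3).tolist(),"mean",q.mean(0).round(4),"edges",np.linalg.norm(q-np.roll(q,-1,0),axis=1).round(3),"ang",[round(np.degrees(np.arctan2(*(b-a)[::-1])),1) for a,b in zip(q,np.roll(q,-1,0))])
show("board",[(262,123),(411,157),(365,361),(212,326)],.054)
show("stop",[(138,35),(378,88),(375,104),(138,50)],.054)
show("rubber bottom edge",[(72,327),(310,384)],.04)
show("tray",[(506,299),(690,256),(761,516),(570,559)],.038)
show("knife ends",[(321,168),(265,352)],.062)
show("guard",[(60,428),(99,441),(54,540),(13,523)],.014)
```

```text
(380, 200) [ 14 155 246]
(150, 200) [ 2 57 85]
(320, 210) [138 174 217]
(280, 320) [138 173 219]
(200, 48) [ 14 106 217]
(100, 350) [  9 124 146]
(600, 400) [  0   4 234]
(60, 450) [136 173 224]
board [[0.674, -0.053], [0.642, -0.18], [0.465, -0.135], [0.497, -0.007]] mean [ 0.5693 -0.0939] edges [0.131 0.182 0.132 0.182] ang [np.float64(-104.1), np.float64(165.8), np.float64(76.0), np.float64(-14.4)]
stop [[0.754, 0.053], [0.704, -0.154], [0.689, -0.151], [0.741, 0.053]] mean [ 0.722  -0.0493] edges [0.213 0.015 0.21  0.014] ang [np.float64(-103.8), np.float64(168.1), np.float64(75.8), np.float64(-0.3)]
rubber bottom edge [[0.5, 0.112], [0.448, -0.09]] mean [0.4744 0.0111] edges [0.208 0.208] ang [np.float64(-104.5), np.float64(75.5)]
tray [[0.519, -0.259], [0.555, -0.42], [0.331, -0.466], [0.298, -0.303]] mean [ 0.4257 -0.362 ] edges [0.164 0.229 0.166 0.226] ang [np.float64(-77.6), np.float64(-168.4), np.float64(101.5), np.float64(11.2)]
knife ends [[0.631, -0.102], [0.473, -0.052]] mean [ 0.5517 -0.0768] edges [0.166 0.166] ang [np.float64(162.2), np.float64(-17.8)]
guard [[0.417, 0.125], [0.406, 0.091], [0.322, 0.13], [0.337, 0.164]] mean [0.3704 0.1275] edges [0.035 0.092 0.038 0.09 ] ang [np.float64(-109.4), np.float64(155.5), np.float64(66.8), np.float64(-26.2)]
```

Request:
jog_arm(
  increments=[
    [-0.0265, -0.0275, 0, 0, 0, 0, 1],
    [-0.053, -0.055, 0, 0, 0, 0, 1],
    [-0.079, -0.082, 0, 0, 0, 0, 1],
    [-0.105, -0.1095, 0, 0, 0, 0, 1],
    [-0.1315, -0.137, 0, 0, 0, 0, 1],
  ],
)

```text
clock: 0.52
position: [0.2594, 0.4322, 0.2305]
ee_rot: [0.137, 0.991, -0.0, -0.0]
ft_force: [1.2, 1.4, -0.4]
grip_width: 0.998
grasp_force: 0.0
```

Request:
jog_arm(
  increments=[
    [-0.0265, -0.0275, 0, 0, 0, 0, 1],
    [-0.053, -0.055, 0, 0, 0, 0, 1],
    [-0.079, -0.082, 0, 0, 0, 0, 1],
    [-0.105, -0.1095, 0, 0, 0, 0, 1],
    [-0.1315, -0.137, 0, 0, 0, 0, 1],
  ],
)

```text
clock: 0.93
position: [0.3487, 0.2646, 0.2307]
ee_rot: [0.137, 0.991, 0.0, -0.0]
ft_force: [1.4, 0.1, -0.1]
grip_width: 1.0
grasp_force: 0.0
```

Request:
jog_arm(
  increments=[
    [-0.0265, -0.0275, 0, 0, 0, 0, 1],
    [-0.053, -0.055, 0, 0, 0, 0, 1],
    [-0.079, -0.082, 0, 0, 0, 0, 1],
    [-0.105, -0.1095, 0, 0, 0, 0, 1],
    [-0.1315, -0.137, 0, 0, 0, 0, 1],
  ],
)

```text
clock: 1.35
position: [0.438, 0.0971, 0.2309]
ee_rot: [0.137, 0.991, 0.0, -0.0]
ft_force: [0.6, -0.2, 0.2]
grip_width: 0.998
grasp_force: 0.0
```

Request:
jog_arm(
  increments=[
    [-0.0265, -0.0275, 0, 0, 0, 0, 1],
    [-0.053, -0.055, 0, 0, 0, 0, 1],
    [-0.079, -0.082, 0, 0, 0, 0, 1],
    [-0.105, -0.1095, 0, 0, 0, 0, 1],
    [-0.1315, -0.137, 0, 0, 0, 0, 1],
  ],
)

```text
clock: 1.77
position: [0.5275, -0.0703, 0.2309]
ee_rot: [0.137, 0.991, 0.0, 0.0]
ft_force: [0.9, 0.7, 0.1]
grip_width: 1.001
grasp_force: 0.0
```

```bash
cat >> h.py <<'E'
def to(pos,yd,zd,cur=None):
    "print shift/turn in tool axes from the current pose to TCP pos, tool y ~ yd, tool z = zd"
    o=get_obs();R0=Rn.from_quat(o["ee_rot"]);p0=np.array(o["position"])
    z=np.array(zd,float);z/=np.linalg.norm(z);y=np.array(yd,float);y-=z*(y@z);y/=np.linalg.norm(y)
    R=Rn.from_matrix(np.stack([np.cross(y,z),y,z],1))
    print("shift",R0.inv().apply(np.array(pos)-p0).round(4),"turn",(R0.inv()*R).as_rotvec().round(3))
def st():
    o=get_obs();M=Rn.from_quat(o["ee_rot"]).as_matrix()
    print("t",round(o["clock"],2),"p",o["position"].round(4),"x",M[:,0].round(3),"y",M[:,1].round(3),"z",M[:,2].round(3),"\nj",o["joint_pos"].round(2),"F",o["ft_force"].round(1),"w",round(o["grip_width"],3),"g",round(o["grasp_force"],1))
E
python3 - <<'E'
from h import *
st(); a=np.radians(72.3); to([.528,-.069,.083],[np.cos(a),np.sin(a),0],[0,0,-1])
E
```

```text
t 1.77 p [ 0.5275 -0.0703  0.2309] x [-0.963  0.271 -0.   ] y [0.271 0.963 0.   ] z [ 0.  0. -1.] 
j [-0.56  0.13  0.67  1.74 -0.08  1.3   1.42] F [0.9 0.7 0.1] w 1.001 g 0.0
shift [-1.000e-04  1.300e-03  1.479e-01] turn [0.    0.    0.035]
```

Request:
jog_arm(
  increments=[
    [0, 0.001, 0.03, 0, 0, 0.035, 0.2],
    [0, 0.001, 0.065, 0, 0, 0.035, 0.0],
    [0, 0.001, 0.1, 0, 0, 0.035, 0.0],
    [0, 0.001, 0.13, 0, 0, 0.035, 0.0],
    [0, 0.001, 0.146, 0, 0, 0.035, 0.0],
  ],
  grip_force=40,
)

```text
clock: 2.18
position: [0.5252, -0.0676, 0.0811]
ee_rot: [0.154, 0.988, -0.001, -0.002]
ft_force: [0.6, -0.5, -0.5]
grip_width: 0.495
grasp_force: 0.0
```

Request:
jog_arm(
  increments=[
    [0, 0, 0, 0, 0, 0, -1],
    [0, 0, 0, 0, 0, 0, -1],
    [0, 0, 0, 0, 0, 0, -1],
    [0, 0, 0, 0, 0, 0, -1],
    [0, 0, 0, 0, 0, 0, -1],
  ],
)

```text
clock: 2.6
position: [0.5283, -0.0676, 0.0862]
ee_rot: [0.154, 0.988, 0.0, 0.001]
ft_force: [-0.4, 0.1, -0.0]
grip_width: -0.001
grasp_force: 0.0
```

Request:
jog_arm(
  increments=[
    [0, 0, 0, 0, 0, 0, -1],
    [0, 0, -0.01, 0, 0, 0, -1],
    [0, 0, -0.03, 0, 0, 0, -1],
    [0, 0, -0.06, 0, 0, 0, -1],
    [0, 0, -0.1, 0, 0, 0, -1],
  ],
)

```text
clock: 3.02
position: [0.526, -0.0677, 0.1852]
ee_rot: [0.154, 0.988, -0.001, -0.002]
ft_force: [0.7, 0.5, -0.7]
grip_width: -0.001
grasp_force: 0.0
```

Run:
```python
from h import *
st(); a=np.radians(101.5); to([.3963,-.368,.18],[np.cos(a),np.sin(a),0],[0,0,-1])
c=optics.camera("scene");cv2.imwrite("pics/s1.png",c["color"][100:340,150:470][...,::-1])
```

```text
t 3.02 p [ 0.526  -0.0677  0.1852] x [-0.952  0.305  0.003] y [ 0.305  0.952 -0.002] z [-0.003 -0.001 -1.   ] 
j [-0.56  0.17  0.67  1.8  -0.11  1.21  1.4 ] F [ 0.7  0.5 -0.7] w -0.001 g 0.0
shift [ 0.0318 -0.3255  0.0058] turn [-0.001 -0.003 -0.511]
```

View pics/s1.png

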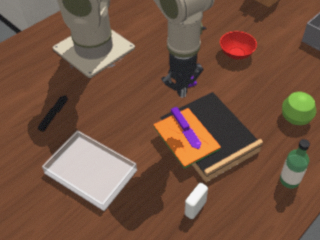

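The fingers shut on nothing and the knife is still on the board (~(185,128) in the crop). Measure where it is now.

```bash
cat > k.py <<'E'
from h import *
for n in ("top","scene"):
    c=optics.camera(n);H=hsv(c);P=cloud(c);m=(H[...,0]>125)&(H[...,0]<150)&(H[...,1]>120)&(P[...,2]>.04)&(P[...,2]<.1)&(P[...,0]>.43)&(P[...,1]<0.02)
    print(n,m.sum())
    if m.sum()<20: continue
    p=P[m];q=p[:,:2];ctr,sz,a=rect(q);print(np.round(cv2.boxPoints((ctr,sz,a)),0).tolist(),np.round(sz,0))
    l=cv2.fitLine((q*1000).astype(np.float32),cv2.DIST_L2,0,.01,.01).ravel();d=l[:2]*np.sign(l[0]);t=(q*1000-l[2:])@d
    print("dir",d.round(3),"ends",(l[2:]+d*t.min()).round(0),(l[2:]+d*t.max()).round(0))
    for b in np.arange(t.min(),t.max(),20):
        k=(t>=b)&(t<b+20);print(int(b-t.min()),(l[2:]+d*(b+10)).round(0),"z",np.percentile(p[k][:,2],[10,50,90]).round(3),k.sum())
E
python3 k.py
```

```text
top 0
scene 369
[[472.0, -60.0], [628.0, -115.0], [638.0, -86.0], [483.0, -31.0]] [ 31. 165.]
dir [ 0.951 -0.309] ends [476. -49.] [ 633. -100.]
0 [486. -53.] z [0.064 0.071 0.074] 39
20 [505. -59.] z [0.066 0.071 0.074] 41
40 [524. -65.] z [0.065 0.071 0.073] 35
60 [543. -71.] z [0.067 0.071 0.073] 43
80 [562. -77.] z [0.056 0.06  0.07 ] 58
100 [581. -83.] z [0.055 0.058 0.06 ] 52
120 [600. -90.] z [0.055 0.057 0.06 ] 51
140 [619. -96.] z [0.054 0.057 0.059] 44
160 [ 638. -102.] z [0.056 0.057 0.059] 6
```

Run:
```python
from h import *
print(manip.tip_extent,[a for a in dir(manip) if a[0]!='_']); a=np.radians(72.1); st(); to([.526,-.0665,.078],[np.cos(a),np.sin(a),0],[0,0,-1])
```

```text
0.025 ['MotionError', 'tip_extent']
t 3.17 p [ 0.5293 -0.0679  0.1886] x [-0.952  0.305 -0.006] y [0.305 0.952 0.003] z [ 0.006  0.001 -1.   ] 
j [-0.56  0.17  0.67  1.8  -0.11  1.21  1.41] F [-0.1  0.7 -0.1] w 0.001 g 0.0
shift [0.0042 0.     0.1106] turn [0.003 0.006 0.002]
```

Request:
jog_arm(
  increments=[
    [0, 0.001, 0.03, 0, 0, 0, 0.0],
    [0, 0.001, 0.06, 0, 0, 0, 0.0],
    [0, 0.001, 0.085, 0, 0, 0, 0.0],
    [0, 0.001, 0.1, 0, 0, 0, 0.0],
    [0, 0.001, 0.107, 0, 0, 0, 0.0],
  ],
)

```text
clock: 3.58
position: [0.5259, -0.0666, 0.0753]
ee_rot: [0.154, 0.988, -0.001, -0.002]
ft_force: [-0.6, -0.3, -0.3]
grip_width: 0.502
grasp_force: 0.0
```

Request:
jog_arm(
  increments=[
    [0, 0, 0, 0, 0, 0, 0],
    [0, 0, 0, 0, 0, 0, 0],
    [0, 0, 0, 0, 0, 0, 0],
  ],
)

```text
clock: 3.83
position: [0.5285, -0.0667, 0.079]
ee_rot: [0.154, 0.988, 0.0, 0.001]
ft_force: [-0.4, 1.1, -0.1]
grip_width: 0.498
grasp_force: 0.0
```

Run:
```python
from h import *
st();print(manip.tip_extent)
c=optics.camera("scene");cv2.imwrite("pics/s2.png",cv2.resize(c["color"][150:290,270:430][...,::-1],None,fx=4,fy=4,interpolation=cv2.INTER_CUBIC))
```

```text
t 3.83 p [ 0.5285 -0.0667  0.079 ] x [-0.952  0.305 -0.001] y [0.305 0.952 0.001] z [ 0.002  0.    -1.   ] 
j [-0.51  0.31  0.64  1.91 -0.22  0.99  1.49] F [-0.4  1.1 -0.1] w 0.498 g 0.0
0.025
```

View pics/s2.png

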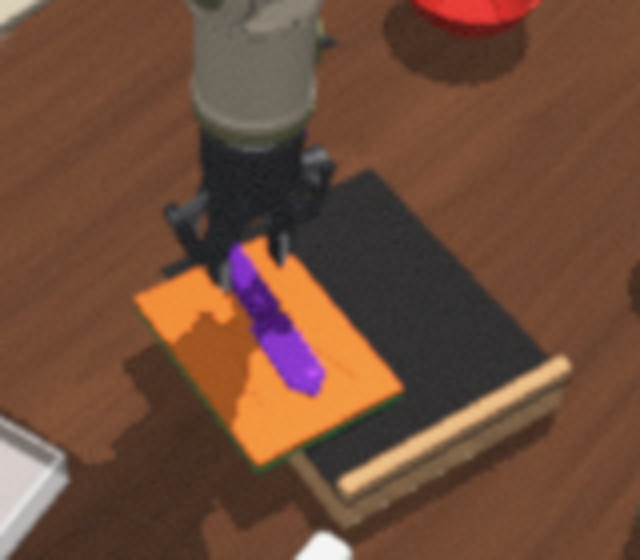

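Fingertips at crop (225,290) and (283,262) straddle the handle; check their height from depth.

Run:
```python
from h import *
c=optics.camera("scene");P=cloud(c)
for (x,y) in [(228,292),(226,284),(224,276),(283,264),(282,256),(280,248),(276,238)]:
    u,v=int(270+x/4),int(150+y/4);print((x,y),c["color"][v,u],P[v,u].round(3))
for p in [(.5285,-.0667,.054),(.5285,-.0667,.072)]:
    q=c["K"]@(c["R"]@np.array(p)+c["t"]);q=q[:2]/q[2];print(p,((q-[270,150])*4).round(0))
```

```text
(228, 292) [149  80  49] [ 0.52  -0.075  0.054]
(226, 284) [104  96  97] [ 0.53  -0.091  0.088]
(224, 276) [94 94 96] [ 0.533 -0.094  0.102]
(283, 264) [164 102  73] [ 0.547 -0.045  0.085]
(282, 256) [92 82 79] [ 0.546 -0.045  0.095]
(280, 248) [73 72 73] [ 0.547 -0.047  0.107]
(276, 238) [48 46 46] [ 0.541 -0.044  0.114]
(0.5285, -0.0667, 0.054) [243. 292.]
(0.5285, -0.0667, 0.072) [244. 278.]
```

Request:
jog_arm(
  increments=[
    [0, 0, 0.004, 0, 0, 0, -0.1],
    [0, 0, 0.008, 0, 0, 0, -0.1],
    [0, 0, 0.012, 0, 0, 0, -0.1],
    [0, 0, 0.012, 0, 0, 0, -0.1],
    [0, 0, 0.012, 0, 0, 0, -0.1],
  ],
)

```text
clock: 4.35
position: [0.5274, -0.0667, 0.0655]
ee_rot: [0.154, 0.988, -0.0, -0.0]
ft_force: [-1.9, -0.7, 0.3]
grip_width: 0.448
grasp_force: 0.0
```

Run:
```python
from h import *
st()
c=optics.camera("scene");P=cloud(c);k=c["color"].astype(int)
m=(k.max(-1)-k.min(-1)<25)&(abs(P[...,0]-.53)<.05)&(abs(P[...,1]+.067)<.06)&(P[...,2]>.05)&(P[...,2]<.12)
p=P[m];print(len(p));i=np.argsort(p[:,2])[:12];print(p[i].round(3))
```

```text
t 4.35 p [ 0.5274 -0.0667  0.0655] x [-0.952  0.305  0.001] y [ 0.305  0.952 -0.   ] z [-0.001 -0.    -1.   ] 
j [-0.5   0.33  0.63  1.92 -0.23  0.97  1.5 ] F [-1.9 -0.7  0.3] w 0.448 g 0.0
104
[[ 0.527 -0.092  0.075]
 [ 0.536 -0.047  0.078]
 [ 0.541 -0.048  0.079]
 [ 0.531 -0.092  0.08 ]
 [ 0.534 -0.091  0.081]
 [ 0.533 -0.089  0.083]
 [ 0.542 -0.049  0.084]
 [ 0.537 -0.048  0.084]
 [ 0.547 -0.05   0.085]
 [ 0.535 -0.046  0.086]
 [ 0.54  -0.047  0.086]
 [ 0.528 -0.097  0.086]]
```

Request:
jog_arm(
  increments=[
    [0, 0, 0.003, 0, 0, 0, -0.1],
    [0, 0, 0.006, 0, 0, 0, -0.1],
    [0, 0, 0.008, 0, 0, 0, -0.1],
    [0, 0, 0.008, 0, 0, 0, -0.1],
  ],
)

```text
clock: 4.73
position: [0.5274, -0.0666, 0.0573]
ee_rot: [0.154, 0.988, -0.0, -0.0]
ft_force: [-0.1, 0.3, -0.7]
grip_width: 0.448
grasp_force: 0.0
```

Request:
jog_arm(
  increments=[
    [0, 0, 0, 0, 0, 0, -0.3],
    [0, 0, 0, 0, 0, 0, -1],
    [0, 0, 0, 0, 0, 0, -1],
    [0, 0, 0, 0, 0, 0, -1],
    [0, 0, 0, 0, 0, 0, -1],
  ],
)

```text
clock: 5.15
position: [0.5279, -0.0667, 0.0581]
ee_rot: [0.154, 0.988, 0.0, 0.0]
ft_force: [0.3, -0.4, 2.3]
grip_width: 0.267
grasp_force: 40.2
```

Gripped (opening matches 24 mm). The fingertips evidently lie ~20 mm shorter of the TCP than tip_extent says; I'll allow for this. Lift.

Request:
jog_arm(
  increments=[
    [0, 0, -0.01, 0, 0, 0, -1],
    [0, 0, -0.03, 0, 0, 0, -1],
    [0, 0, -0.06, 0, 0, 0, -1],
    [0, 0, -0.09, 0, 0, 0, -1],
    [0, 0, -0.11, 0, 0, 0, -1],
  ],
  grip_force=60,
)

```text
clock: 5.57
position: [0.5282, -0.0671, 0.1711]
ee_rot: [0.155, 0.988, 0.0, 0.001]
ft_force: [0.3, -0.5, -1.0]
grip_width: 0.26
grasp_force: 58.7
```

Run:
```python
from h import *
st(); a=np.radians(101.5); to([.397,-.368,.168],[np.cos(a),np.sin(a),0],[0,0,-1])
```

```text
t 5.57 p [ 0.5282 -0.0671  0.1711] x [-0.952  0.306 -0.002] y [0.306 0.952 0.001] z [ 0.002  0.    -1.   ] 
j [-0.56  0.19  0.67  1.82 -0.13  1.18  1.41] F [ 0.3 -0.5 -1. ] w 0.26 g 58.7
shift [ 0.033  -0.3266  0.0027] turn [ 0.     0.002 -0.511]
```

Request:
jog_arm(
  increments=[
    [0.0033, -0.025, 0, 0, 0, 0, -1],
    [0.0065, -0.058, 0, 0, 0, 0, -1],
    [0.01, -0.093, 0, 0, 0, 0, -1],
    [0.013, -0.128, 0, 0, 0, 0, -1],
    [0.0165, -0.163, 0, 0, 0, 0, -1],
  ],
)

```text
clock: 5.98
position: [0.4614, -0.2182, 0.1686]
ee_rot: [0.154, 0.988, 0.0, 0.0]
ft_force: [0.9, 0.5, -0.4]
grip_width: 0.26
grasp_force: 58.8
```

Request:
jog_arm(
  increments=[
    [0.0033, -0.035, 0, 0, 0, -0.1, -1],
    [0.0065, -0.07, 0, 0, 0, -0.2, -1],
    [0.01, -0.105, 0, 0, 0, -0.3, -1],
    [0.013, -0.138, 0, 0, 0, -0.41, -1],
    [0.0165, -0.163, 0, 0, 0, -0.51, -1],
  ],
)

```text
clock: 6.4
position: [0.3954, -0.3694, 0.1686]
ee_rot: [-0.099, 0.995, -0.0, 0.0]
ft_force: [0.4, -0.6, -1.5]
grip_width: 0.266
grasp_force: 58.7
```

Run:
```python
from h import *
a=np.radians(101.5); st(); to([.397,-.368,.010],[np.cos(a),np.sin(a),0],[0,0,-1])
c=optics.camera("scene");cv2.imwrite("pics/s3.png",c["color"][100:340,150:470][...,::-1])
```

```text
t 6.4 p [ 0.3954 -0.3694  0.1686] x [-0.98  -0.198 -0.   ] y [-0.198  0.98  -0.001] z [ 0. -0. -1.] 
j [-0.05  0.24  0.83  1.8  -0.19  1.18  2.6 ] F [ 0.4 -0.6 -1.5] w 0.266 g 58.7
shift [-0.0018  0.0011  0.1586] turn [-0.001  0.    -0.001]
```

View pics/s3.png

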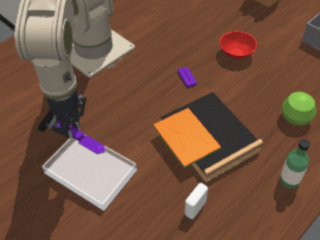

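Knife is held level over the tray (crop ~(90,142)). Lower, release partly, retract.

Request:
jog_arm(
  increments=[
    [0, 0.001, 0.035, 0, 0, 0, -1],
    [0, 0.001, 0.07, 0, 0, 0, -1],
    [0, 0.001, 0.105, 0, 0, 0, -1],
    [0, 0.001, 0.135, 0, 0, 0, -1],
    [0, 0.001, 0.147, 0, 0, 0, -1],
  ],
)

```text
clock: 6.87
position: [0.3949, -0.3643, 0.0175]
ee_rot: [-0.1, 0.995, 0.002, -0.002]
ft_force: [-1.1, 0.6, 0.3]
grip_width: 0.264
grasp_force: 58.9
```

Request:
jog_arm(
  increments=[
    [0, 0, 0.003, 0, 0, 0, -1],
    [0, 0, 0.008, 0, 0, 0, -1],
    [0, 0, 0.008, 0, 0, 0, -1],
    [0, 0, 0.008, 0, 0, 0, -1],
  ],
)

```text
clock: 7.2
position: [0.3974, -0.3665, 0.014]
ee_rot: [-0.1, 0.995, -0.001, 0.001]
ft_force: [-0.3, 0.2, -0.0]
grip_width: 0.261
grasp_force: 58.9
```

Request:
jog_arm(
  increments=[
    [0, 0, 0, 0, 0, 0, -0.1],
    [0, 0, 0, 0, 0, 0, -0.1],
    [0, 0, 0, 0, 0, 0, -0.1],
    [0, 0, -0.015, 0, 0, 0, -0.1],
    [0, 0, -0.04, 0, 0, 0, -0.1],
  ],
)

```text
clock: 7.62
position: [0.3955, -0.3649, 0.0516]
ee_rot: [-0.1, 0.995, 0.001, -0.002]
ft_force: [0.8, 0.1, 0.5]
grip_width: 0.448
grasp_force: 0.0
```

Request:
jog_arm(
  increments=[
    [0, 0, -0.035, 0, 0, 0, -0.1],
    [0, 0, -0.07, 0, 0, 0, -0.1],
    [0, 0, -0.105, 0, 0, 0, -0.1],
    [0, 0, -0.14, 0, 0, 0, -0.1],
    [0, 0, -0.17, 0, 0, 0, -0.1],
  ],
)

```text
clock: 8.03
position: [0.3967, -0.3663, 0.2258]
ee_rot: [-0.1, 0.995, -0.0, 0.001]
ft_force: [0.6, 0.1, -0.2]
grip_width: 0.452
grasp_force: 0.0
```

Run:
```python
from h import *
st()
c=optics.camera("scene");H=hsv(c);P=cloud(c);m=(H[...,0]>125)&(H[...,0]<150)&(H[...,1]>120)&(P[...,1]<-.2)
p=P[m];print(m.sum(),rect(p[:,:2]),np.percentile(p[:,2],[5,50,95]).round(3))
```

```text
t 8.03 p [ 0.3967 -0.3663  0.2258] x [-0.98  -0.199 -0.002] y [-0.199  0.98  -0.001] z [ 0.002 -0.001 -1.   ] 
j [ 0.24  0.14  0.46  1.72 -0.07  1.29  2.49] F [ 0.6  0.1 -0.2] w 0.452 g 0.0
398 ((722.059326171875, -485.92291259765625), (97.99574279785156, 809.4330444335938), 67.26953125) [0.004 0.01  0.023]
```

Knife lies in the tray (depth z 4–23 mm). Now turn the tool toward the overhanging board edge.

```bash
cat >> h.py <<'E'
e=np.array([.969,-.245,0]);n=np.array([.245,.969,0]);Z=np.array([0,0,1.])
def tilt(th,s=1): th=np.radians(th); return s*(np.sin(th)*n+np.cos(th)*Z), np.cos(th)*n-np.sin(th)*Z  # yd, zd
E
python3 - <<'E'
from h import *
to([.528,-.258,.22],n,-Z)
E
```

```text
shift [-0.1486  0.0821  0.012 ] turn [-0.004  0.008  0.447]
```

Request:
jog_arm(
  increments=[
    [-0.03, 0.0165, 0, 0, 0, 0.1, -0.1],
    [-0.06, 0.033, 0, 0, 0, 0.2, -0.1],
    [-0.09, 0.05, 0, 0, 0, 0.3, -0.1],
    [-0.12, 0.066, 0, 0, 0, 0.4, -0.1],
    [-0.148, 0.082, 0, 0, 0, 0.447, -0.1],
  ],
)

```text
clock: 8.5
position: [0.5268, -0.2548, 0.223]
ee_rot: [0.126, 0.992, 0.0, 0.0]
ft_force: [0.1, -0.2, 0.5]
grip_width: 0.445
grasp_force: 0.0
```

Request:
jog_arm(
  increments=[
    [0, 0, 0, -0.1, 0, 0, -0.1],
    [0, 0, 0, -0.2, 0, 0, -0.1],
    [0, 0, 0, -0.3, 0, 0, -0.1],
    [0, 0, 0, -0.4, 0, 0, -0.1],
    [0, 0, 0, -0.5, 0, 0, -0.1],
  ],
)

```text
clock: 8.92
position: [0.5259, -0.2567, 0.2238]
ee_rot: [0.119, 0.961, 0.247, 0.032]
ft_force: [0.2, 0.7, -0.5]
grip_width: 0.445
grasp_force: 0.0
```

Run:
```python
from h import *
st(); y,z=tilt(30); to([.528,-.258,.20],y,z)
```

```text
t 8.92 p [ 0.5259 -0.2567  0.2238] x [-0.97   0.244 -0.003] y [0.213 0.849 0.483] z [ 0.12   0.468 -0.875] 
j [ 0.35  0.41  0.39  1.51 -0.6   1.53  2.16] F [ 0.2  0.7 -0.5] w 0.445 g 0.0
shift [-0.0023 -0.0121  0.0205] turn [-0.543  0.001  0.003]
```

Request:
jog_arm(
  increments=[
    [0, 0, 0, -0.1, 0, 0, 0.3],
    [0, 0, 0, -0.2, 0, 0, 0.3],
    [0, 0, 0, -0.3, 0, 0, 0.3],
    [0, 0, 0, -0.4, 0, 0, 0.3],
    [0, 0, 0, -0.543, 0, 0, 0.3],
  ],
)

```text
clock: 9.33
position: [0.5259, -0.2569, 0.2242]
ee_rot: [0.106, 0.864, 0.488, 0.062]
ft_force: [1.3, 0.4, -0.9]
grip_width: 0.652
grasp_force: 0.0
```

Request:
jog_arm(
  increments=[
    [0, 0, 0, -0.02, 0, 0, 0.3],
    [0, 0, 0, -0.02, 0, 0, 0.3],
  ],
)

```text
clock: 9.5
position: [0.5245, -0.2572, 0.2204]
ee_rot: [0.109, 0.86, 0.495, 0.06]
ft_force: [0.7, -0.1, -0.1]
grip_width: 0.65
grasp_force: 0.0
```

Run:
```python
from h import *
st(); y,z=tilt(30); to([.528,-.258,.20],y,z)
c=optics.camera("scene");cv2.imwrite("pics/s4.png",c["color"][60:340,120:470][...,::-1])
c=optics.camera("top");np.savez("t5.npz",**c)
P=cloud(c);H=hsv(c);h,s,v=[H[...,i] for i in range(3)]
m=(h>10)&(h<18)&(s>135)&(v>230)&(P[...,2]>.045)&(P[...,2]<.064)&(P[...,0]>.42)&(P[...,0]<.69)&(P[...,1]>-.2)&(P[...,1]<.03)
k=cv2.morphologyEx(m.astype(np.uint8),cv2.MORPH_OPEN,np.ones((3,3)))>0
r=rect(onplane(c,k,.054));print(r,cv2.boxPoints(r).round(0).tolist())
```

```text
t 9.5 p [ 0.5245 -0.2572  0.2204] x [-0.969  0.247  0.004] y [0.128 0.486 0.865] z [ 0.211  0.839 -0.502] 
j [ 0.61  0.66  0.3   1.41 -0.96  1.84  2.35] F [ 0.7 -0.1 -0.1] w 0.65 g 0.0
shift [-0.0036 -0.0176  0.0103] turn [-0.002 -0.001 -0.005]
((570.32421875, -91.82470703125), (128.7395782470703, 178.11935424804688), 75.43274688720703) [[468.0, -132.0], [640.0, -177.0], [673.0, -52.0], [500.0, -7.0]]
```

View pics/s4.png

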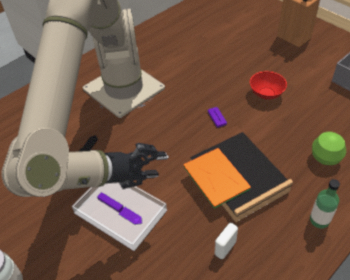

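Tool is at 30° pointing at the board edge; knife lies flat in the tray (~(118,208)). Check where the fingertips really are in the tool frame.

Run:
```python
from h import *
o=get_obs();R=Rn.from_quat(o["ee_rot"])
for n_ in("scene","top"):
    c=optics.camera(n_);P=cloud(c);q=R.inv().apply((P-o["position"]).reshape(-1,3))
    m=(abs(q[:,0])<.04)&(abs(q[:,1])<.07)&(q[:,2]>-.06)&(q[:,2]<.06)&(P[...,2].ravel()>.1)
    q=q[m];print(n_,len(q))
    for s in(1,-1):
        a=q[q[:,1]*s>.01];
        if len(a): i=np.argsort(-a[:,2])[:6];print(s,a[i].round(3).tolist(),"ext",np.percentile(a,[2,98],axis=0).round(3).tolist())
```

```text
scene 333
1 [[-0.005, 0.034, -0.002], [0.006, 0.035, -0.003], [-0.013, 0.03, -0.005], [-0.01, 0.035, -0.006], [-0.012, 0.033, -0.007], [0.006, 0.038, -0.008]] ext [[-0.015, 0.027, -0.059], [0.008, 0.061, -0.006]]
-1 [[0.01, -0.029, -0.003], [-0.0, -0.027, -0.003], [0.005, -0.028, -0.003], [-0.003, -0.028, -0.005], [-0.008, -0.027, -0.005], [-0.012, -0.031, -0.005]] ext [[-0.015, -0.057, -0.059], [0.009, -0.025, -0.005]]
top 361
1 [[-0.009, 0.033, -0.006], [0.009, 0.036, -0.006], [0.007, 0.038, -0.006], [-0.0, 0.037, -0.007], [-0.005, 0.04, -0.007], [-0.002, 0.039, -0.007]] ext [[-0.01, 0.03, -0.059], [0.014, 0.062, -0.007]]
-1 [[-0.002, -0.029, -0.005], [-0.004, -0.026, -0.005], [-0.005, -0.03, -0.006], [0.001, -0.026, -0.006], [0.004, -0.025, -0.007], [0.009, -0.027, -0.007]] ext [[-0.005, -0.054, -0.058], [0.013, -0.023, -0.006]]
```

Run:
```python
from h import *
y,z=tilt(22);E=np.array([.554,-.155,0]); g=E+.035*n+.051*Z
st();print(g); to(g-.08*z,y,z)
```

```text
t 9.7 p [ 0.5263 -0.2555  0.2244] x [-0.97   0.242 -0.003] y [0.12  0.49  0.863] z [ 0.211  0.837 -0.505] 
j [ 0.61  0.66  0.3   1.41 -0.96  1.84  2.35] F [-0.1  0.5  0.1] w 0.649 g 0.0
[ 0.562575 -0.121085  0.051   ]
shift [-0.002  -0.0909  0.1286] turn [-0.145 -0.001  0.004]
```

Request:
jog_arm(
  increments=[
    [-0.001, -0.018, 0.026, -0.03, 0, 0, 0.3],
    [-0.001, -0.036, 0.052, -0.06, 0, 0, 0.3],
    [-0.002, -0.055, 0.078, -0.09, 0, 0, 0.3],
    [-0.002, -0.073, 0.103, -0.12, 0, 0, 0.3],
    [-0.002, -0.091, 0.128, -0.145, 0, 0.004, 0.3],
  ],
)

```text
clock: 10.12
position: [0.5442, -0.1924, 0.08]
ee_rot: [0.102, 0.822, 0.556, 0.068]
ft_force: [-0.1, 0.4, -0.1]
grip_width: 0.65
grasp_force: 0.0
```

Request:
jog_arm(
  increments=[
    [0, 0, 0, 0, 0, 0, 0.3],
    [0, 0, 0, 0, 0, 0, 0.3],
  ],
)

```text
clock: 10.28
position: [0.5435, -0.1927, 0.0804]
ee_rot: [0.103, 0.822, 0.556, 0.067]
ft_force: [0.4, -0.8, 1.2]
grip_width: 0.65
grasp_force: 0.0
```

Run:
```python
from h import *
y,z=tilt(22);E=np.array([.554,-.155,0]); g=E+.035*n+.051*Z
st(); to(g,y,z)
c=optics.camera("scene");cv2.imwrite("pics/s5.png",cv2.resize(c["color"][160:310,200:420][...,::-1],None,fx=3,fy=3))
o=get_obs();R=Rn.from_quat(o["ee_rot"]);P=cloud(c);q=R.inv().apply((P-o["position"]).reshape(-1,3))
m=(abs(q[:,0])<.02)&(abs(q[:,1])<.05)&(q[:,2]>-.03)&(q[:,2]<.03)&(P[...,2].ravel()>.02)
k=np.argsort(P[...,2].ravel()[m])[:8];print(P.reshape(-1,3)[m][k].round(3).tolist(),q[m][k].round(3).tolist())
```

```text
t 10.28 p [ 0.5435 -0.1927  0.0804] x [-0.97   0.244  0.004] y [0.095 0.36  0.928] z [ 0.225  0.901 -0.372] 
j [ 0.61  0.86  0.2   1.51 -1.06  1.71  2.53] F [ 0.4 -0.8  1.2] w 0.65 g 0.0
shift [-0.0012  0.0003  0.0798] turn [ 0.003 -0.003 -0.004]
[[0.542, -0.221, 0.043], [0.544, -0.226, 0.05], [0.546, -0.207, 0.053], [0.544, -0.21, 0.053], [0.539, -0.205, 0.054], [0.542, -0.237, 0.054], [0.54, -0.21, 0.055], [0.552, -0.213, 0.055]] [[-0.005, -0.046, -0.011], [-0.008, -0.041, -0.017], [-0.005, -0.031, -0.001], [-0.004, -0.032, -0.003], [0.002, -0.03, -0.0], [-0.008, -0.041, -0.029], [0.0, -0.031, -0.005], [-0.012, -0.031, -0.005]]
```

View pics/s5.png

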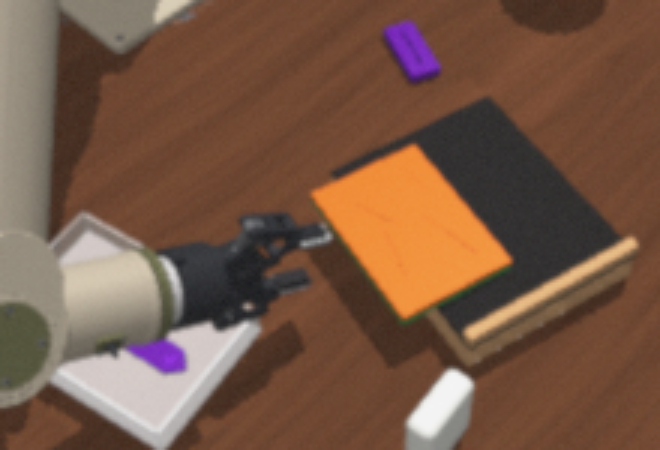

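Fingers (upper (318,235), lower (293,281)) are lined up with the board's edge mid. Insert along the tool axis.

Request:
jog_arm(
  increments=[
    [0, 0, 0.015, 0, 0, 0, 0.3],
    [0, 0, 0.03, 0, 0, 0, 0.3],
    [0, 0, 0.042, 0, 0, 0, 0.3],
    [0, 0, 0.052, 0, 0, 0, 0.3],
    [0, 0, 0.06, 0, 0, 0, 0.3],
  ],
  grip_force=60,
)

```text
clock: 10.75
position: [0.5577, -0.1382, 0.0586]
ee_rot: [0.103, 0.822, 0.556, 0.068]
ft_force: [0.6, -1.2, -0.8]
grip_width: 0.652
grasp_force: 0.0
```

Request:
jog_arm(
  increments=[
    [0, 0, 0.008, 0, 0, 0, 0.3],
    [0, 0, 0.014, 0, 0, 0, 0.3],
    [0, 0, 0.02, 0, 0, 0, 0.3],
    [0, 0, 0.02, 0, 0, 0, 0.3],
  ],
)

```text
clock: 11.08
position: [0.5615, -0.1202, 0.0498]
ee_rot: [0.103, 0.821, 0.557, 0.067]
ft_force: [-0.4, 1.1, -0.8]
grip_width: 0.649
grasp_force: 0.0
```

Run:
```python
from h import *
y,z=tilt(22);E=np.array([.554,-.155,0]); g=E+.035*n+.051*Z
st(); to(g,y,z); to(g+.035*Z-.004*n,y,z)
c=optics.camera("scene");cv2.imwrite("pics/s6.png",cv2.resize(c["color"][160:310,200:420][...,::-1],None,fx=3,fy=3))
```

```text
t 11.08 p [ 0.5615 -0.1202  0.0498] x [-0.97   0.245  0.004] y [0.095 0.358 0.929] z [ 0.226  0.901 -0.371] 
j [ 0.55  0.85  0.14  1.62 -1.1   1.58  2.56] F [-0.4  1.1 -0.8] w 0.649 g 0.0
shift [-0.0013  0.0008 -0.001 ] turn [ 0.004 -0.002 -0.004]
shift [-0.0011  0.0319 -0.0177] turn [ 0.004 -0.002 -0.004]
```

Request:
jog_arm(
  increments=[
    [0, 0.006, -0.0035, 0, 0, 0, 0.3],
    [0, 0.012, -0.007, 0, 0, 0, 0.3],
    [0, 0.019, -0.0105, 0, 0, 0, 0.3],
    [0, 0.026, -0.014, 0, 0, 0, 0.3],
    [0, 0.032, -0.0175, 0, 0, 0, 0.3],
  ],
)

```text
clock: 11.55
position: [0.5606, -0.1264, 0.0876]
ee_rot: [0.104, 0.822, 0.556, 0.068]
ft_force: [-0.4, 0.1, -1.1]
grip_width: 0.652
grasp_force: 0.8
```

Request:
jog_arm(
  increments=[
    [0, 0, 0, 0, 0, 0, 0.1],
    [0, 0, 0, 0, 0, 0, -0.1],
    [0, 0, 0, 0, 0, 0, -0.3],
    [0, 0, 0, 0, 0, 0, -0.5],
    [0, 0, 0, 0, 0, 0, -0.6],
  ],
)

```text
clock: 11.97
position: [0.5603, -0.126, 0.0861]
ee_rot: [0.104, 0.822, 0.556, 0.068]
ft_force: [-0.6, -1.7, -1.4]
grip_width: 0.201
grasp_force: 0.8
```

Request:
jog_arm(
  increments=[
    [0, 0, 0, 0, 0, 0, -0.7],
    [0, 0, 0, 0, 0, 0, -0.8],
    [0, 0, 0, 0, 0, 0, -1],
    [0, 0, 0, 0, 0, 0, -1],
    [0, 0, 0, 0, 0, 0, -1],
  ],
)

```text
clock: 12.38
position: [0.5605, -0.1258, 0.0865]
ee_rot: [0.104, 0.822, 0.557, 0.068]
ft_force: [-0.7, -1.5, 0.1]
grip_width: 0.145
grasp_force: 59.8
```

Run:
```python
from h import *
st()
c=optics.camera("scene");cv2.imwrite("pics/s7.png",cv2.resize(c["color"][140:310,200:420][...,::-1],None,fx=3,fy=3))
```

```text
t 12.38 p [ 0.5605 -0.1258  0.0865] x [-0.969  0.246  0.004] y [0.095 0.359 0.929] z [ 0.227  0.9   -0.371] 
j [ 0.55  0.79  0.15  1.62 -1.09  1.61  2.51] F [-0.7 -1.5  0.1] w 0.145 g 59.8
```

View pics/s7.png

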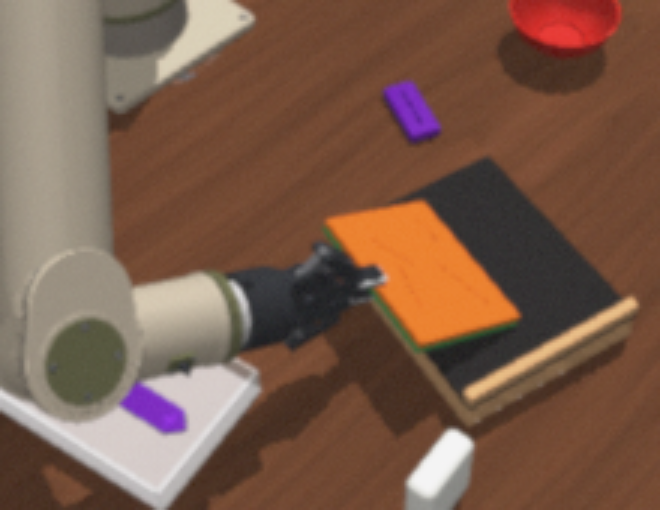

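Board is gripped and tilted in the pads (edge at (375,275)). Lift and start the roll.

Request:
jog_arm(
  increments=[
    [0, 0.014, -0.0055, 0, 0, 0, -1],
    [0, 0.042, -0.0167, 0, 0, 0, -1],
    [0, 0.075, -0.03, 0, 0, 0, -1],
    [0, 0.11, -0.044, 0, 0, 0, -1],
    [0, 0.145, -0.058, 0, 0, 0, -1],
  ],
  grip_force=100,
)

```text
clock: 12.85
position: [0.5606, -0.1258, 0.2446]
ee_rot: [0.104, 0.822, 0.556, 0.068]
ft_force: [0.9, -0.9, -3.8]
grip_width: 0.128
grasp_force: 101.6
```

Request:
jog_arm(
  increments=[
    [0, 0.01, -0.004, 0, 0, 0.08, -1],
    [0, 0.015, -0.006, 0, 0, 0.18, -1],
    [0, 0.015, -0.006, 0, 0, 0.29, -1],
    [0, 0.015, -0.006, 0, 0, 0.4, -1],
    [0, 0.015, -0.006, 0, 0, 0.51, -1],
  ],
)

```text
clock: 13.27
position: [0.5609, -0.1259, 0.2595]
ee_rot: [0.31, 0.768, 0.555, -0.076]
ft_force: [0.1, 0.1, -4.2]
grip_width: 0.126
grasp_force: 101.6
```

Run:
```python
from h import *
st()
```

```text
t 13.27 p [ 0.5609 -0.1259  0.2595] x [-0.797  0.391  0.46 ] y [0.56  0.192 0.806] z [ 0.227  0.9   -0.372] 
j [ 0.49  0.55  0.23  1.59 -1.11  1.76  1.76] F [ 0.1  0.1 -4.2] w 0.126 g 101.6
```

Request:
jog_arm(
  increments=[
    [0, 0, 0, 0, 0, 0.105, -1],
    [0, 0, 0, 0, 0, 0.21, -1],
    [0, 0, 0, 0, 0, 0.315, -1],
    [0, 0, 0, 0, 0, 0.42, -1],
    [0, 0, 0, 0, 0, 0.526, -1],
  ],
)

```text
clock: 13.68
position: [0.5609, -0.1258, 0.2593]
ee_rot: [0.499, 0.661, 0.516, -0.218]
ft_force: [0.2, -0.3, -3.2]
grip_width: 0.13
grasp_force: 101.6
```

Request:
jog_arm(
  increments=[
    [0, 0, 0, 0, 0, 0.105, -1],
    [0, 0, 0, 0, 0, 0.21, -1],
    [0, 0, 0, 0, 0, 0.315, -1],
    [0, 0, 0, 0, 0, 0.42, -1],
    [0, 0, 0, 0, 0, 0.526, -1],
  ],
)

```text
clock: 14.1
position: [0.5609, -0.1258, 0.2593]
ee_rot: [0.653, 0.509, 0.442, -0.345]
ft_force: [-0.8, 0.7, -3.4]
grip_width: 0.128
grasp_force: 101.6
```

Request:
jog_arm(
  increments=[
    [0, 0, 0, 0, 0, 0.105, -1],
    [0, 0, 0, 0, 0, 0.21, -1],
    [0, 0, 0, 0, 0, 0.315, -1],
    [0, 0, 0, 0, 0, 0.42, -1],
    [0, 0, 0, 0, 0, 0.526, -1],
  ],
)

```text
clock: 14.52
position: [0.5609, -0.1258, 0.2593]
ee_rot: [0.763, 0.322, 0.337, -0.448]
ft_force: [-0.5, -0.1, -3.5]
grip_width: 0.129
grasp_force: 101.6
```

Request:
jog_arm(
  increments=[
    [0, 0, 0, 0, 0, 0.105, -1],
    [0, 0, 0, 0, 0, 0.21, -1],
    [0, 0, 0, 0, 0, 0.315, -1],
    [0, 0, 0, 0, 0, 0.42, -1],
    [0, 0, 0, 0, 0, 0.526, -1],
  ],
)

```text
clock: 14.93
position: [0.5609, -0.1258, 0.2593]
ee_rot: [0.821, 0.112, 0.209, -0.52]
ft_force: [0.6, -0.2, -4.3]
grip_width: 0.13
grasp_force: 101.6
```

Request:
jog_arm(
  increments=[
    [0, 0, 0, 0, 0, 0.105, -1],
    [0, 0, 0, 0, 0, 0.21, -1],
    [0, 0, 0, 0, 0, 0.315, -1],
    [0, 0, 0, 0, 0, 0.42, -1],
    [0, 0, 0, 0, 0, 0.526, -1],
  ],
)

```text
clock: 15.35
position: [0.5609, -0.1257, 0.2593]
ee_rot: [0.822, -0.105, 0.067, -0.556]
ft_force: [-1.2, 0.3, -4.7]
grip_width: 0.128
grasp_force: 101.6
```

```bash
cat > b.py <<'E'
from h import *
# green face: plane fit, centre, axes in riser frame (origin .6015,-.02)
def green(show=True):
    for nm in ("top","scene"):
        c=optics.camera(nm);P=cloud(c);H=hsv(c)
        m=(H[...,0]>35)&(H[...,0]<90)&(H[...,1]>70)&(P[...,0]>.4)&(P[...,0]<.8)&(P[...,1]>-.3)&(P[...,1]<.2)&(P[...,2]>.03)&(P[...,2]<.4)
        k,l,s,_=cv2.connectedComponentsWithStats(m.astype(np.uint8));i=1+np.argmax(s[1:,4]);m=l==i
        p=P[m];ctr=np.median(p,0);u,sv,vt=np.linalg.svd(p-p.mean(0),full_matrices=False);N=vt[2]*np.sign(vt[2,2])
        r=rect(p[:,:2]) if N[2]<.97 else rect(onplane(c,m,np.median(p[:,2])))
        rf=lambda q:((q[0]-.6015)*e[:2]+0).sum()*0+np.dot(np.array(q)-[.6015,-.02],e[:2])
        B=cv2.boxPoints(r)/1000
        print(nm,m.sum(),"z",np.percentile(p[:,2],[2,50,98]).round(3),"normal",N.round(3),"n-tilt deg",np.degrees(np.arcsin(N@n)).round(1),"e-tilt",np.degrees(np.arcsin(N@e)).round(1))
        print("  rect size",np.round(r[1],0),"corners riser(e,n) mm",[[round(1000*np.dot(b-[.6015,-.02],e[:2])),round(1000*np.dot(b-[.6015,-.02],n[:2]))] for b in B])
if __name__=="__main__": green()
E
python3 -c "
from b import *
st();green();y,z=tilt(22,-1);to(get_obs()['position'],y,z)
c=optics.camera('scene');cv2.imwrite('pics/s8.png',cv2.resize(c['color'][100:310,200:440][...,::-1],None,fx=2.5,fy=2.5))"
```

```text
t 15.35 p [ 0.5609 -0.1257  0.2593] x [ 0.969 -0.247 -0.007] y [-0.098 -0.359 -0.928] z [ 0.227  0.9   -0.372] 
j [ 0.3   0.58  0.49  1.6  -1.2   1.85 -0.81] F [-1.2  0.3 -4.7] w 0.128 g 101.6
top 3644 z [0.22  0.246 0.271] normal [0.135 0.456 0.88 ] n-tilt deg 28.3 e-tilt 1.1
  rect size [137. 238.] corners riser(e,n) mm [[-107, -126], [131, -124], [130, 13], [-108, 11]]
scene 1710 z [0.218 0.246 0.271] normal [0.125 0.509 0.852] n-tilt deg 31.6 e-tilt -0.2
  rect size [274. 193.] corners riser(e,n) mm [[-99, -163], [92, -143], [64, 129], [-128, 109]]
shift [0. 0. 0.] turn [-0.003  0.001 -0.004]
```

View pics/s8.png

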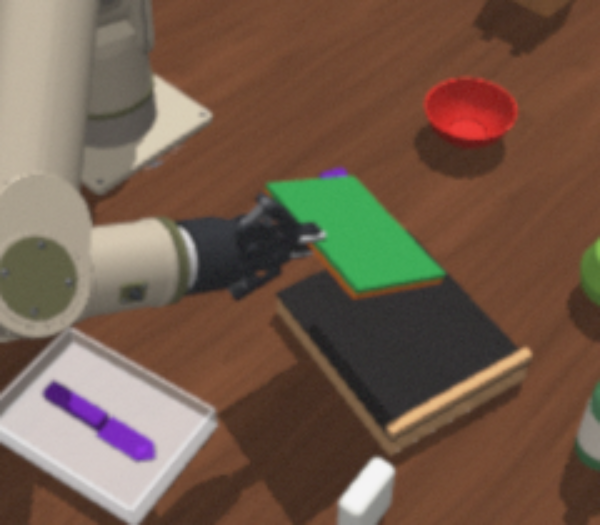

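Green face is up, the knife visible in the tray. (That was my last picture; from here I use numbers.) Shift 29 mm toward the stop and lower until near contact.

Request:
jog_arm(
  increments=[
    [0.0055, 0.01, 0.004, 0, 0, 0, -1],
    [0.0115, 0.03, 0.012, 0, 0, 0, -1],
    [0.0175, 0.055, 0.022, 0, 0, 0, -1],
    [0.0235, 0.082, 0.033, 0, 0, 0, -1],
    [0.029, 0.106, 0.042, 0, 0, 0, -1],
  ],
)

```text
clock: 15.92
position: [0.5893, -0.1331, 0.1423]
ee_rot: [0.822, -0.102, 0.069, -0.556]
ft_force: [-0.3, 0.5, -3.5]
grip_width: 0.132
grasp_force: 101.5
```

Request:
jog_arm(
  increments=[
    [0, 0.011, 0.0045, 0, 0, 0, -1],
    [0, 0.02, 0.008, 0, 0, 0, -1],
    [0, 0.026, 0.0105, 0, 0, 0, -1],
    [0, 0.026, 0.0105, 0, 0, 0, -1],
  ],
)

```text
clock: 16.25
position: [0.5886, -0.1335, 0.116]
ee_rot: [0.822, -0.103, 0.068, -0.556]
ft_force: [-0.1, 0.2, -3.5]
grip_width: 0.133
grasp_force: 101.6
```

```bash
cat > b.py <<'E'
from h import *
def green():
    c=optics.camera("top");P=cloud(c);H=hsv(c)
    m=(H[...,0]>50)&(H[...,0]<80)&(H[...,1]>110)&(P[...,0]>.42)&(P[...,0]<.74)&(P[...,1]>-.26)&(P[...,1]<.1)&(P[...,2]>.03)
    m=cv2.morphologyEx(m.astype(np.uint8),cv2.MORPH_OPEN,np.ones((3,3)))>0
    p=P[m];q=p-[.6015,-.02,0];E,N=q@e,q@n
    A=np.c_[E,N,np.ones(len(E))];k=np.linalg.lstsq(A,q[:,2],rcond=None)[0]
    print("px",m.sum(),"z",np.percentile(p[:,2],[2,50,98]).round(3),"slope deg e,n",np.degrees(np.arctan(k[:2])).round(1),"e",np.percentile(E,[1,99]).round(3),"n",np.percentile(N,[1,99]).round(3))
    r=rect(np.c_[E,N] if abs(k[1])>.06 else (onplane(c,m,.054)-[.6015,-.02])@np.c_[e[:2],n[:2]]);print("rect e,n mm",np.round(r[0],1),np.round(r[1],1),round(r[2],2))
if __name__=="__main__": st();green()
E
python3 b.py
```

```text
t 16.25 p [ 0.5886 -0.1335  0.116 ] x [ 0.969 -0.245 -0.002] y [-0.093 -0.36  -0.928] z [ 0.227  0.9   -0.372] 
j [ 0.36  0.82  0.4   1.56 -1.23  1.75 -0.64] F [-0.1  0.2 -3.5] w 0.133 g 101.6
px 2763 z [0.076 0.103 0.128] slope deg e,n [ -0.2 -23.8] e [-0.074  0.101] n [-0.123 -0.005]
rect e,n mm [ 21.1 -64.1] [195.6 121.9] 1.01
```

Request:
jog_arm(
  increments=[
    [0, 0.005, 0.002, 0, 0, 0, -1],
    [0, 0.01, 0.004, 0, 0, 0, -1],
    [0, 0.014, 0.0055, 0, 0, 0, -1],
    [0, 0.017, 0.007, 0, 0, 0, -1],
    [0, 0.0175, 0.007, 0, 0, 0, -1],
  ],
)

```text
clock: 16.72
position: [0.5886, -0.1332, 0.0971]
ee_rot: [0.822, -0.103, 0.068, -0.556]
ft_force: [0.7, -0.5, -3.7]
grip_width: 0.131
grasp_force: 101.5
```

Request:
jog_arm(
  increments=[
    [0, 0.001, 0.0004, 0, 0, 0, -1],
    [0, 0.002, 0.0008, 0, 0, 0, -1],
    [0, 0.002, 0.0008, 0, 0, 0, -1],
  ],
)

```text
clock: 16.97
position: [0.5888, -0.1335, 0.0955]
ee_rot: [0.822, -0.103, 0.068, -0.556]
ft_force: [0.4, -0.2, -3.4]
grip_width: 0.132
grasp_force: 101.5
```

```bash
python3 b.py
```

```text
t 16.97 p [ 0.5888 -0.1335  0.0955] x [ 0.969 -0.245 -0.002] y [-0.093 -0.36  -0.928] z [ 0.227  0.9   -0.372] 
j [ 0.37  0.85  0.38  1.55 -1.23  1.73 -0.62] F [ 0.4 -0.2 -3.4] w 0.132 g 101.5
px 2667 z [0.056 0.082 0.107] slope deg e,n [ -0.3 -23.6] e [-0.074  0.101] n [-0.123 -0.005]
rect e,n mm [ 21.4 -64. ] [196.6 120.5] 0.56
```

Request:
jog_arm(
  increments=[
    [0, 0.0015, 0.0006, 0, 0, 0, -1],
    [0, 0.003, 0.0012, 0, 0, 0, -1],
    [0, 0.003, 0.0012, 0, 0, 0, -1],
  ],
)

```text
clock: 17.27
position: [0.5888, -0.1334, 0.0925]
ee_rot: [0.822, -0.103, 0.069, -0.557]
ft_force: [1.0, -0.3, -1.9]
grip_width: 0.131
grasp_force: 101.7
```

Request:
jog_arm(
  increments=[
    [0, 0.0015, 0.0006, 0, 0, 0, -1],
    [0, 0.003, 0.0012, 0, 0, 0, -1],
    [0, 0.003, 0.0012, 0, 0, 0, -1],
  ],
)

```text
clock: 17.52
position: [0.589, -0.134, 0.0901]
ee_rot: [0.821, -0.103, 0.069, -0.557]
ft_force: [-2.3, -3.8, 5.4]
grip_width: 0.126
grasp_force: 102.6
```

Contact. Open the fingers slowly so the board settles onto the lower finger.

Request:
jog_arm(
  increments=[
    [0, 0, 0, 0, 0, 0, -0.72],
    [0, 0, 0, 0, 0, 0, -0.68],
    [0, 0, 0, 0, 0, 0, -0.62],
    [0, 0, 0, 0, 0, 0, -0.56],
    [0, 0, 0, 0, 0, 0, -0.5],
  ],
  grip_force=40,
)

```text
clock: 17.93
position: [0.5887, -0.1331, 0.0887]
ee_rot: [0.822, -0.103, 0.068, -0.556]
ft_force: [0.9, -0.7, -1.2]
grip_width: 0.252
grasp_force: 0.8
```

```bash
python3 b.py
```

```text
t 17.93 p [ 0.5887 -0.1331  0.0887] x [ 0.969 -0.245 -0.003] y [-0.094 -0.36  -0.928] z [ 0.227  0.9   -0.372] 
j [ 0.37  0.86  0.38  1.55 -1.23  1.73 -0.61] F [ 0.9 -0.7 -1.2] w 0.252 g 0.8
px 2698 z [0.053 0.076 0.098] slope deg e,n [  0.1 -19.8] e [-0.074  0.101] n [-0.125 -0.005]
rect e,n mm [ 20.7 -64.6] [193.4 123.3] 0.44
```

Request:
jog_arm(
  increments=[
    [0, -0.0005, 0.0012, 0, 0, 0, -0.42],
    [0, -0.001, 0.0025, 0, 0, 0, -0.34],
    [0, -0.0015, 0.0037, 0, 0, 0, -0.26],
    [0, -0.002, 0.005, 0, 0, 0, -0.18],
    [0, -0.0025, 0.0062, 0, 0, 0, -0.1],
  ],
)

```text
clock: 18.4
position: [0.5905, -0.1268, 0.0892]
ee_rot: [0.822, -0.103, 0.068, -0.556]
ft_force: [-0.1, -1.5, -1.6]
grip_width: 0.452
grasp_force: 0.9
```

Request:
jog_arm(
  increments=[
    [0, -0.0003, 0.0008, 0, 0, 0, -0.02],
    [0, -0.0006, 0.0016, 0, 0, 0, 0.06],
    [0, -0.0009, 0.0024, 0, 0, 0, 0.14],
    [0, -0.0012, 0.003, 0, 0, 0, 0.22],
    [0, -0.0012, 0.003, 0, 0, 0, 0.3],
  ],
)

```text
clock: 18.82
position: [0.5913, -0.1235, 0.0892]
ee_rot: [0.822, -0.103, 0.068, -0.556]
ft_force: [1.1, 0.6, -1.3]
grip_width: 0.655
grasp_force: 0.8
```

```bash
python3 b.py
```

```text
t 18.82 p [ 0.5913 -0.1235  0.0892] x [ 0.969 -0.245 -0.002] y [-0.093 -0.359 -0.929] z [ 0.227  0.9   -0.371] 
j [ 0.37  0.85  0.37  1.57 -1.23  1.71 -0.62] F [ 1.1  0.6 -1.3] w 0.655 g 0.8
px 2710 z [0.053 0.069 0.085] slope deg e,n [ -0.3 -13.8] e [-0.074  0.102] n [-0.128 -0.005]
rect e,n mm [ 19.6 -66.6] [191.7 127.5] 0.99
```

Request:
jog_arm(
  increments=[
    [0, 0.0045, 0.0018, 0, 0, 0, 0.3],
    [0, 0.009, 0.0036, 0, 0, 0, 0.3],
    [0, 0.0135, 0.0054, 0, 0, 0, 0.3],
    [0, 0.018, 0.0072, 0, 0, 0, 0.3],
    [0, 0.0225, 0.009, 0, 0, 0, 0.3],
  ],
)

```text
clock: 19.28
position: [0.591, -0.1239, 0.0641]
ee_rot: [0.822, -0.103, 0.068, -0.556]
ft_force: [-1.2, -1.6, -1.9]
grip_width: 0.652
grasp_force: 1.0
```

Request:
jog_arm(
  increments=[
    [0, 0.004, 0.0016, 0, 0, 0, 0.3],
    [0, 0.0075, 0.003, 0, 0, 0, 0.3],
    [0, 0.0105, 0.0042, 0, 0, 0, 0.3],
    [0, 0.013, 0.0052, 0, 0, 0, 0.3],
    [0, 0.0135, 0.0054, 0, 0, 0, 0.3],
  ],
)

```text
clock: 19.7
position: [0.5911, -0.1235, 0.0501]
ee_rot: [0.822, -0.103, 0.068, -0.557]
ft_force: [-0.8, 0.2, -0.3]
grip_width: 0.651
grasp_force: 0.0
```

```bash
python3 b.py
```

```text
t 19.7 p [ 0.5911 -0.1235  0.0501] x [ 0.969 -0.245 -0.002] y [-0.093 -0.359 -0.929] z [ 0.227  0.9   -0.371] 
j [ 0.39  0.91  0.34  1.55 -1.24  1.68 -0.57] F [-0.8  0.2 -0.3] w 0.651 g 0.0
px 2710 z [0.049 0.055 0.06 ] slope deg e,n [-0.1 -0.2] e [-0.074  0.102] n [-0.131 -0.005]
rect e,n mm [ 14.2 -68.1] [179.7 129.4] 0.32
```

Board lies flat (mid e=14, n=−68 mm, square). Back the fingers out, rise.

Request:
jog_arm(
  increments=[
    [0, 0, -0.015, 0, 0, 0, 0.3],
    [0, 0, -0.035, 0, 0, 0, 0.3],
    [0, 0, -0.06, 0, 0, 0, 0.3],
    [0, 0, -0.09, 0, 0, 0, 0.3],
    [0, 0, -0.12, 0, 0, 0, 0.3],
  ],
)

```text
clock: 20.17
position: [0.5632, -0.2337, 0.0963]
ee_rot: [0.822, -0.103, 0.068, -0.556]
ft_force: [0.7, 0.2, -0.0]
grip_width: 0.651
grasp_force: 0.0
```

Request:
jog_arm(
  increments=[
    [0, -0.03, -0.012, 0, 0, 0, 0.0],
    [0, -0.06, -0.024, 0, 0, 0, -0.4],
    [0, -0.09, -0.036, 0, 0, 0, -1],
    [0, -0.125, -0.05, 0, 0, 0, -1],
    [0, -0.16, -0.064, 0, 0, 0, -1],
  ],
)

```text
clock: 20.58
position: [0.5634, -0.2328, 0.2695]
ee_rot: [0.822, -0.103, 0.068, -0.556]
ft_force: [-0.6, -0.1, -0.3]
grip_width: 0.001
grasp_force: 0.0
```

Request:
jog_arm(
  increments=[
    [0, 0, 0, -0.11, 0, 0, -1],
    [0, 0, 0, -0.22, 0, 0, -1],
    [0, 0, 0, -0.33, 0, 0, -1],
    [0, 0, 0, -0.44, 0, 0, -1],
    [0, 0, 0, -0.55, 0, 0, -1],
  ],
)

```text
clock: 21.0
position: [0.5636, -0.2341, 0.269]
ee_rot: [0.943, -0.119, 0.039, -0.309]
ft_force: [0.3, 0.1, 1.0]
grip_width: 0.002
grasp_force: 0.0
```

Request:
jog_arm(
  increments=[
    [0, 0, 0, -0.11, 0, 0, -1],
    [0, 0, 0, -0.22, 0, 0, -1],
    [0, 0, 0, -0.33, 0, 0, -1],
    [0, 0, 0, -0.44, 0, 0, -1],
    [0, 0, 0, -0.55, 0, 0, -1],
  ],
)

```text
clock: 21.42
position: [0.564, -0.2337, 0.2695]
ee_rot: [0.991, -0.125, 0.006, -0.042]
ft_force: [-0.5, 0.7, -0.8]
grip_width: 0.0
grasp_force: 0.0
```

```bash
python3 -c "
from b import *
st();green()
to([.486,-.061,.2],-n,-Z)"
```

```text
t 21.42 p [ 0.564  -0.2337  0.2695] x [ 0.969 -0.248  0.001] y [-0.247 -0.965 -0.085] z [ 0.022  0.082 -0.996] 
j [-0.15  0.33  0.67  1.46 -0.29  1.44 -1.29] F [-0.5  0.7 -0.8] w 0.0 g 0.0
px 2828 z [0.049 0.055 0.06 ] slope deg e,n [-0.2 -0.2] e [-0.074  0.102] n [-0.131 -0.005]
rect e,n mm [ 14.4 -68. ] [180.  129.3] 0.37
shift [-0.1185 -0.1375  0.0805] turn [-0.079 -0.001  0.006]
```

Request:
jog_arm(
  increments=[
    [-0.018, -0.021, 0.012, -0.04, 0, 0, -1],
    [-0.042, -0.049, 0.029, -0.079, 0, 0, -1],
    [-0.068, -0.079, 0.046, -0.079, 0, 0, -1],
    [-0.094, -0.109, 0.064, -0.079, 0, 0, -1],
    [-0.1185, -0.1375, 0.0805, -0.079, 0, 0.006, -1],
  ],
)

```text
clock: 21.88
position: [0.4844, -0.0647, 0.2007]
ee_rot: [0.992, -0.128, -0.0, -0.006]
ft_force: [0.6, 0.8, 0.3]
grip_width: 0.001
grasp_force: 0.0
```

Request:
jog_arm(
  increments=[
    [0, 0, 0.03, 0, 0, 0, -1],
    [0, 0, 0.065, 0, 0, 0, -1],
    [0, 0, 0.1, 0, 0, 0, -1],
    [0, 0, 0.125, 0, 0, 0, -1],
    [0, 0, 0.14, 0, 0, 0, -1],
  ],
)

```text
clock: 22.3
position: [0.4841, -0.0647, 0.0586]
ee_rot: [0.992, -0.128, -0.002, -0.006]
ft_force: [-0.5, 0.2, -0.4]
grip_width: -0.005
grasp_force: 0.0
```

Request:
jog_arm(
  increments=[
    [0, 0, 0.003, 0, 0, 0, -1],
    [0, 0, 0.006, 0, 0, 0, -1],
    [0, 0, 0.008, 0, 0, 0, -1],
    [0, 0, 0.008, 0, 0, 0, -1],
  ],
)

```text
clock: 22.63
position: [0.4865, -0.064, 0.0537]
ee_rot: [0.992, -0.127, 0.0, -0.006]
ft_force: [-0.2, 0.4, 0.2]
grip_width: -0.005
grasp_force: 0.0
```

```bash
python3 -c "
from h import *
st();p=get_obs()['position']-[.6015,-.02,0];print(p@e,p@n)"
```

```text
t 22.63 p [ 0.4865 -0.064   0.0537] x [ 0.968 -0.252 -0.001] y [-0.252 -0.968 -0.012] z [ 0.002  0.012 -1.   ] 
j [-0.45  0.24  0.55  2.03 -0.18  0.91 -1.63] F [-0.2  0.4  0.2] w -0.005 g 0.0
-0.10064676697712718 -0.07082586254807326
```

Request:
jog_arm(
  increments=[
    [0.004, 0, 0.003, 0, 0, 0, -1],
    [0.008, 0, 0.003, 0, 0, 0, -1],
    [0.012, 0, 0.003, 0, 0, 0, -1],
    [0.016, 0, 0.003, 0, 0, 0, -1],
    [0.02, 0, 0.003, 0, 0, 0, -1],
  ],
)

```text
clock: 23.05
position: [0.5049, -0.0686, 0.0497]
ee_rot: [0.992, -0.127, -0.001, -0.006]
ft_force: [-6.0, 1.0, 3.7]
grip_width: -0.002
grasp_force: 2.7
```

```bash
python3 b.py
```

```text
t 23.05 p [ 0.5049 -0.0686  0.0497] x [ 0.968 -0.251 -0.004] y [-0.251 -0.968 -0.011] z [-0.001  0.012 -1.   ] 
j [-0.43  0.29  0.55  1.98 -0.21  0.92 -1.6 ] F [-6.   1.   3.7] w -0.002 g 2.7
px 433 z [0.05  0.055 0.06 ] slope deg e,n [-3.6 -0.1] e [0.077 0.108] n [-0.129 -0.005]
rect e,n mm [ 92.5 -67.3] [ 31.  128.1] 1.03
```

Request:
jog_arm(
  increments=[
    [0.002, 0, 0, 0, 0, 0, -1],
    [0.004, 0, 0, 0, 0, 0, -1],
    [0.005, 0, 0, 0, 0, 0, -1],
    [0.006, 0, 0, 0, 0, 0, -1],
  ],
)

```text
clock: 23.43
position: [0.5107, -0.0702, 0.0495]
ee_rot: [0.992, -0.127, -0.001, -0.006]
ft_force: [-4.2, 1.7, 1.3]
grip_width: 0.001
grasp_force: 2.0
```

Request:
jog_arm(
  increments=[
    [0.001, 0, 0, 0, 0, 0, -1],
    [0.002, 0, 0, 0, 0, 0, -1],
  ],
)

```text
clock: 23.6
position: [0.5129, -0.0707, 0.0496]
ee_rot: [0.992, -0.127, -0.001, -0.006]
ft_force: [-2.5, 0.1, 1.4]
grip_width: -0.001
grasp_force: 1.5
```

```bash
python3 b.py
```

```text
t 23.6 p [ 0.5129 -0.0707  0.0496] x [ 0.968 -0.251 -0.003] y [-0.251 -0.968 -0.011] z [ 0.     0.011 -1.   ] 
j [-0.42  0.31  0.54  1.96 -0.21  0.92 -1.59] F [-2.5  0.1  1.4] w -0.001 g 1.5
px 395 z [0.05  0.055 0.06 ] slope deg e,n [-2.7 -0.1] e [0.088 0.117] n [-0.128 -0.003]
rect e,n mm [102. -66.] [ 28.3 128.2] 0.84
```

Request:
jog_arm(
  increments=[
    [0.001, 0, 0, 0, 0, 0, -1],
    [0.002, 0, 0, 0, 0, 0, -1],
    [0.002, 0, 0, 0, 0, 0, -1],
  ],
)

```text
clock: 23.9
position: [0.515, -0.0712, 0.0496]
ee_rot: [0.992, -0.127, -0.001, -0.006]
ft_force: [-2.3, 1.0, 0.2]
grip_width: 0.001
grasp_force: 1.3
```

Request:
jog_arm(
  increments=[
    [0.001, 0, 0, 0, 0, 0, -1],
    [0.0015, 0, 0, 0, 0, 0, -1],
    [0.0015, 0, 0, 0, 0, 0, -1],
  ],
)

```text
clock: 24.15
position: [0.5152, -0.0713, 0.0494]
ee_rot: [0.992, -0.127, -0.002, -0.006]
ft_force: [-8.5, 2.2, 5.8]
grip_width: -0.001
grasp_force: 4.5
```

Stalled with rising force: against the stop. One firm nudge, then back off, rise and clear the view.

Request:
jog_arm(
  increments=[
    [0.001, 0, 0, 0, 0, 0, -1],
    [0.001, 0, 0, 0, 0, 0, -1],
    [-0.008, 0, 0, 0, 0, 0, -1],
    [-0.018, 0, 0, 0, 0, 0, -1],
    [-0.025, 0, -0.01, 0, 0, 0, -1],
  ],
)

```text
clock: 24.57
position: [0.4905, -0.0652, 0.0585]
ee_rot: [0.992, -0.127, -0.001, -0.005]
ft_force: [-0.6, 1.0, 0.4]
grip_width: 0.001
grasp_force: 0.0
```

Request:
jog_arm(
  increments=[
    [0, 0, -0.03, 0, 0, 0, -1],
    [0, 0, -0.065, 0, 0, 0, -1],
    [0, 0, -0.1, 0, 0, 0, -1],
    [0, 0, -0.14, 0, 0, 0, -1],
    [0, 0, -0.18, 0, 0, 0, -1],
  ],
)

```text
clock: 24.98
position: [0.4914, -0.0677, 0.2416]
ee_rot: [0.992, -0.127, 0.0, -0.006]
ft_force: [1.1, 1.2, 0.3]
grip_width: -0.001
grasp_force: 0.0
```

Request:
jog_arm(
  increments=[
    [-0.01, 0.03, 0, 0, 0, 0, -1],
    [-0.02, 0.065, 0, 0, 0, 0, -1],
    [-0.03, 0.1, 0, 0, 0, 0, -1],
    [-0.03, 0.135, 0, 0, 0, 0, -1],
    [-0.03, 0.17, 0, 0, 0, 0, -1],
  ],
)

```text
clock: 25.4
position: [0.4193, -0.2258, 0.2382]
ee_rot: [0.992, -0.126, 0.001, -0.006]
ft_force: [0.3, -0.0, 0.2]
grip_width: -0.0
grasp_force: 0.0
```

```bash
python3 -c "
from b import *
st();green()
c=optics.camera('scene');H=hsv(c);P=cloud(c);m=(H[...,0]>125)&(H[...,0]<150)&(H[...,1]>120)&(P[...,1]<-.25)&(P[...,0]>.3)&(P[...,0]<.57)&(P[...,1]>-.47)
q=P[m]-[.4257,-.362,0];a=np.radians(11.5);t=np.c_[q[:,0]*np.cos(a)+q[:,1]*np.sin(a),-q[:,0]*np.sin(a)+q[:,1]*np.cos(a),q[:,2]];print('knife in tray',np.percentile(t,[2,50,98],axis=0).round(3))"
```

```text
t 25.4 p [ 0.4193 -0.2258  0.2382] x [ 0.968 -0.251  0.   ] y [-0.251 -0.968 -0.013] z [ 0.003  0.012 -1.   ] 
j [-0.35 -0.04  0.75  1.86  0.02  1.32 -1.43] F [ 0.3 -0.   0.2] w -0.0 g 0.0
px 2809 z [0.05  0.055 0.06 ] slope deg e,n [-0.  -0.1] e [-0.058  0.116] n [-0.13  -0.004]
rect e,n mm [ 29.1 -67.2] [178.5 129.6] 1.17
knife in tray [[-0.076 -0.011  0.003]
 [ 0.007  0.001  0.011]
 [ 0.076  0.014  0.025]]
```

```bash
python3 -c "
from workcell import workorder
print(workorder.hand_in())"
```

```text
the job is handed in; nothing more can be done
None
```

I handed the job in at about 25 s. By camera measurement the knife is flat in the tray, and the board is flat, green face up, pushed against the stop and square to within about 0.02 rad. The hand-in gave no verdict, and I did not re-measure the bowl, cabbage, timer or guard.

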